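# Sweep the leftover fittings off the mounting plate

## Robot

A 6-joint arm with a two-finger parallel gripper is mounted at the origin on the work surface. World frame = base frame: x ahead of the robot, y to its left, z up, the work surface at z = 0. Lengths are in m, angles in degrees, forces in N, time in s.
With the tool pointing down it reaches from about 0.25 to 0.725 m from the base axis. Payload 9.7 kg.
Tool frame: the origin (TCP) lies on the centre line of the jaws, within the pads' length; the fingertips stand 17 mm ahead of it and the grasp point (between the pads) lies 2 mm behind it (bot.nose_length is the distance from the TCP to the fingertips, in m); x points along the fingers, y is the direction in which the jaws open and shut, and the axes are right-handed (so a half turn about x gives the same grasp; the last joint's range is limited). The gripper opens to 85 mm and grips with 20 to 120 N. Pads are 22 mm wide; open, the fingers measure 114 mm over their backs; the gripper's body (76 mm by 85 mm) begins 54 mm behind the grasp point. The pads swing forward as they close: fully open they stand 13 mm farther back than shut.
Start: joints at [77.235, 4.979, 10.078, 95.1, 0, 90], TCP at [0.122, 0.536, 0.248] pointing down, gripper open.
Joint ranges: [-179.16, 179.16], [-48.56, 103.87], [-65.8, 70.77], [-126.05, 130.52], [-82.76, 87.17], [-180, 180]. Speed limits (degrees/s): [127.2, 127.2, 147.25, 180, 180, 180].

## Interface

Orientations are given as [roll, pitch, yaw] about the fixed x, y, z axes, in that order (R = Rz(yaw) Ry(pitch) Rx(roll)).
In Python, from workcell import bot, viewer, ticket gives the robot as it stands.
- The arm moves only by the tool jog_arm, never from a script. Its argument "deltas" is a list of rows, each an object of numbers: "fingers": the opening, from 0 (shut) to 1 (fully open); "x", "y", "z": the shift along the world's x, y, z in mm; "twist": the turn about the world's z in degrees. A call has 1 to 10 rows; each row is the pose to reach, as a shift and turn from the pose measured when the call began; what a row does not reach only later rows make up. A row lasts 1/10 s, in which the tool goes at most 50 mm and 8.59 degrees, less where a joint would pass 70% of its speed; a pose out of reach is approached as far as the arm can. A call with a gripper value outside its range is refused whole. The fingers move at their own pace and stop on an object; "grip_force" is the grip in N (left out, the last holds). Time passes only in rows, so rows that repeat a pose let the fingers close. It gives the time, the measured TCP pose, the force and the opening at its end, in the units of the state.
- bot.get_obs(): the state, without advancing time (a new reading comes with each control period).
- viewer.camera(name): name is "scene" or "top" or "wrist"; returns a dict with "image" (480x640x3 uint8, red, green, blue), "fovy" (degrees; the focal length in pixels is half the picture's height over the tangent of half this angle, whatever the lens; pixels are square), "cx", "cy" (the principal point, pixels), "world_to_cam" (4x4, takes a point from world to camera coordinates); the wrist camera has in their place "tool_from_camera" (4x4, takes a point from camera to tool coordinates, whose origin is the TCP and whose axes are the tool frame's). Camera axes: x right, y down, z forward; pixel columns grow to the right and rows downward; lengths in m; the calibration is good to about 2 mm. The wrist camera is an equidistant fisheye: a pixel r from the principal point sees the ray r / f radians off the axis. A picture is of the moment at which its call begins: read the wrist's pose just before it. There is no depth.
- ticket.job_done(): hands the job in, once; it reports no verdict.
The state is a dict: "time": time; "q": joint angles; "qd": joint speeds; "joint_efforts": joint torques, N m; "ee_pos": TCP position; "tcp_rot": TCP orientation; "wrist_force": force on the tool from outside, world axes, zero at the start; "torque": the same for the moment, N m; "opening": finger opening in m.
Only numpy, scipy, OpenCV 4.12 (cv2) and the standard library are available. Lean on these libraries where they do the work, as an engineer would, in place of code of your own. Each camera call takes 0.05 s, during which the arm holds its last target.

## Task

The mounting plate has to be cleared before it goes into its enclosure: sweep, with the fingertips, the two leftover hexagon nuts and the two brass reducing bushes along the plate and over its end, so that all four drop into the open, undivided parts tray (not into the divided assortment box at the other end). Only slide them, do not pick any of them up, and leave the spare gauge, the filter bowl and the tape spool where they are.

Things in the scene. Friction and masses are not known exactly. Their poses are not given: they have to be found in the camera images.
- plate: fixed white sheet-steel mounting plate, level on two battens: 340 mm along its y, upper face 45 mm above the bench. Origin: on the bench, 45 mm below the point strip; x points away from the robot (within 0.15 rad), y along the strip. It runs from x = -175 to +225 mm; on x = -175 to -90 stand gauge, bowl and spool, beyond x = +85 the bolted-on air unit, valve and manifold, up to 60 mm above the plate.
- strip (a point): point on the plate's upper face, middle of the strip where the leftovers lie; axes as the plate's. The strip is flat and free of fixed things for x = -85 to +85 mm over the plate's whole length, and open at both ends, without a lip, at y = +170 and y = -170 mm.
- tray: plain sheet-steel parts tray, open-topped, undivided, 240 mm along its x, 140 along its y, 32 high, wall 3; fixed. It is tucked 20 mm under the +y or the -y end of the plate, rim 13 mm below the plate's upper face, so what is pushed over that end drops into it. Origin: centre of its underside, on the bench; axes parallel to the plate's.
- sorter: grey plastic assortment box of the same outer size (240 x 140 x 32 mm), divided into eight compartments that hold small fittings; fixed, tucked under the opposite end of the plate. Origin: centre of its underside. Nothing is to go in it.
- nut1: loose M20 hexagon nut of zinc-plated steel, lying flat on the plate: 30 mm across flats, 34.6 across corners, 16 high, threaded hole about 20, about 65 g. Origin: centre of its underside.
- nut2: loose M20 hexagon nut of zinc-plated steel, lying flat on the plate: 30 mm across flats, 34.6 across corners, 16 high, threaded hole about 20, about 65 g. Origin: centre of its underside.
- bush1: loose brass reducing bush standing on its hexagon on the plate: hexagon 27 mm across flats, 31 across corners, 10 high; above it a threaded stub 21 in diameter and 12 high (22 in all), about 55 g. Origin: centre of its underside.
- bush2: loose brass reducing bush standing on its hexagon on the plate: hexagon 27 mm across flats, 31 across corners, 10 high; above it a threaded stub 21 in diameter and 12 high (22 in all), about 55 g. Origin: centre of its underside.
- gauge: spare dial pressure gauge lying face up on the plate's strip nearest the robot: black, 44 mm in diameter, 26 high, with a short brass stem. Origin: centre of its underside. Leave it.
- bowl: spare clear plastic filter bowl standing open side up on the same strip: 42 mm in diameter, 44 high. Origin: centre of its underside. Leave it.
- spool: white spool of thread sealing tape lying flat on the same strip: 44 mm in diameter, 16 high. Origin: centre of its underside. Leave it.
There are look-alikes about, which are no part of the job. What is shaped like the nut2 but blue is not meant. Leave any red look-alike of the nut1 alone.

How it is judged (in metres and radians):
At the end, for the whole second after the job is handed in: Both nuts and both bushes lie at rest inside the walls of the undivided tray (underside centre at most 40 mm above the bench); the gauge, the filter bowl and the tape spool are within 15 mm of where they started (x of nut1 in the frame of tray between -0.12 and 0.12 m and y of nut1 in the frame of tray between -0.07 and 0.07 m and z of each of nut1, nut2, bush1, bush2 in the frame of tray below 0.04 m and linear speed of each of nut1, nut2, bush1, bush2 below 0.02 m/s and x of nut2 in the frame of tray between -0.12 and 0.12 m and y of nut2 in the frame of tray between -0.07 and 0.07 m and x of bush1 in the frame of tray between -0.12 and 0.12 m and y of bush1 in the frame of tray between -0.07 and 0.07 m and x of bush2 in the frame of tray between -0.12 and 0.12 m and y of bush2 in the frame of tray between -0.07 and 0.07 m and distance of each of gauge, bowl, spool from where it was at the start of the episode below 0.015 m); the robot touches nothing.
It fails at once if a nut or bush is lifted more than 20 mm off the plate (height (world z) of any of nut1, nut2, bush1, bush2 above 0.065 m).
It fails at once if the spare pressure gauge is displaced by more than 15 mm (distance of gauge from where it was at the start of the episode above 0.015 m).
It fails at once if the spare filter bowl is displaced by more than 15 mm (distance of bowl from where it was at the start of the episode above 0.015 m).
It fails at once if the spool of sealing tape is displaced by more than 15 mm (distance of spool from where it was at the start of the episode above 0.015 m).
It also fails if it takes over 61 s, if anything falls off the work surface, if the arm or the gripper's body presses on something with over 40 N, if the wrist force passes 120 N, or if a joint passes its speed limit or range.

## Working session

There is one attempt and no reset: what is moved stays moved. The work goes in short steps, Python scripts to look and compute and a tool call to move; the robot and the scene stay as the last step left them, time stands still between calls to the robot, and variables do not carry over. Pictures are saved under pics/ and viewed, and the job is handed in when it is done.

Besides the shell and the picture viewer there is one more tool, called after ">>>" as name(argument=value, ...), one argument or row to a line, values as JSON. jog_arm: Moves the arm, as the interface text tells. Its arguments: {"type":"object","properties":{"deltas":{"type":"array"},"grip_force":{"type":"number"}},"required":["deltas"]}

```bash
mkdir -p pics; python3 - <<'E'
from workcell import bot,viewer,ticket
import cv2,numpy as np
o=bot.get_obs(); print(o['time'],o['ee_pos'],o['tcp_rot'],o['opening'],bot.nose_length)
for n in ['scene','top','wrist']:
    c=viewer.camera(n); cv2.imwrite(f'pics/{n}0.png',c['image'][:,:,::-1])
    print(n,c['fovy'],c['cx'],c['cy'],np.round(c.get('world_to_cam',c.get('tool_from_camera')),4).tolist())
E
```

```text
0.0 [0.12148593 0.53620866 0.24756243] [ -89.48425794   89.9241444  -102.25030784] 0.08506298862771937 0.017
scene 55.231545025530906 322.86694491155714 233.9118643319852 [[-0.5913, 0.8062, 0.0223, 0.2761], [0.4465, 0.3503, -0.8234, -0.1699], [-0.6716, -0.4769, -0.5671, 1.1526], [0.0, 0.0, 0.0, 1.0]]
top 56.227193660449736 316.21351180756477 232.61691512006786 [[0.0217, -0.9997, -0.0069, 0.0034], [-0.9975, -0.0212, -0.068, 0.4762], [0.0679, 0.0084, -0.9977, 0.7718], [0.0, 0.0, 0.0, 1.0]]
wrist 65.70646984690485 319.39458227416 241.84655638971944 [[-0.0004, -0.2948, 0.9556, -0.1251], [1.0, -0.0007, 0.0002, -0.0008], [0.0006, 0.9556, 0.2948, -0.0755], [0.0, 0.0, 0.0, 1.0]]
```

View pics/scene0.png

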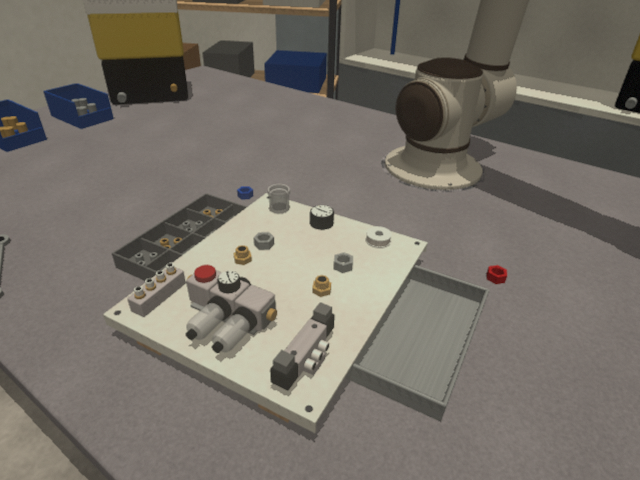

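View pics/top0.png

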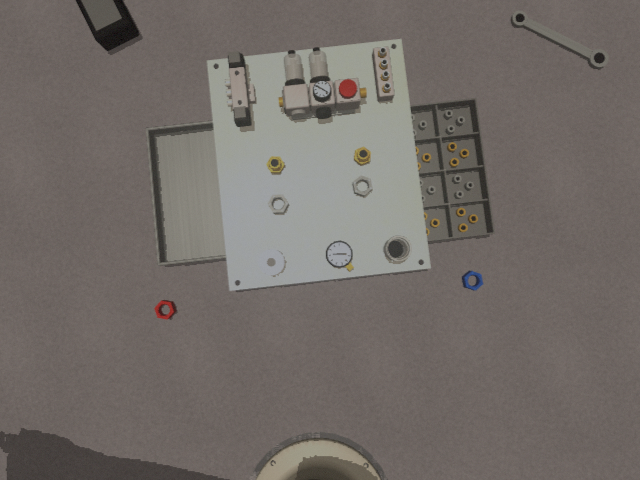

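View pics/wrist0.png

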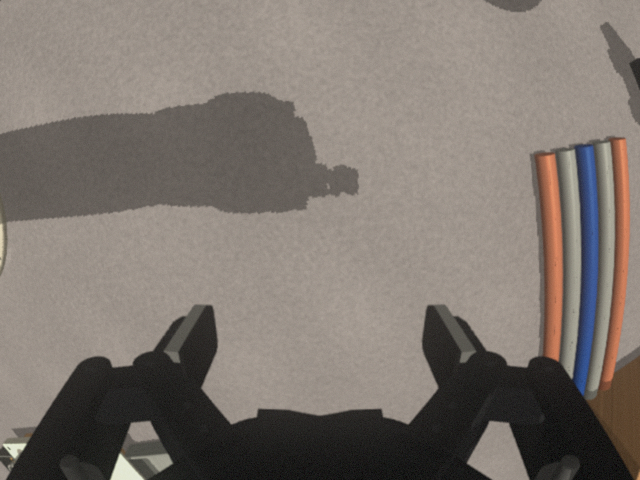

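```bash
cat > h.py <<'E'
import numpy as np, cv2
from workcell import bot,viewer,ticket
def cam(n):
    c=viewer.camera(n); c['f']=240/np.tan(np.radians(c['fovy'])/2); return c
def ray(c,p):
    W=np.array(c['world_to_cam']);R=W[:3,:3];t=W[:3,3]
    d=R.T@np.array([(p[0]-c['cx'])/c['f'],(p[1]-c['cy'])/c['f'],1]); o=-R.T@t
    return o,d/np.linalg.norm(d)
def onz(c,p,z):
    o,d=ray(c,p); return o+d*(z-o[2])/d[2]
def tri(c1,p1,c2,p2):
    o1,d1=ray(c1,p1);o2,d2=ray(c2,p2)
    A=np.stack([d1,-d2],1);s=np.linalg.lstsq(A,o2-o1,rcond=None)[0]
    a=o1+s[0]*d1;b=o2+s[1]*d2
    return (a+b)/2,np.linalg.norm(a-b)
def proj(c,X):
    W=np.array(c['world_to_cam']);x=W[:3,:3]@X+W[:3,3];return c['cx']+c['f']*x[0]/x[2],c['cy']+c['f']*x[1]/x[2]
E
python3 - <<'E'
from h import *
t=cv2.imread('pics/top0.png');s=cv2.imread('pics/scene0.png')
a=cv2.resize(t[140:280,140:440],None,fx=2.6,fy=2.6,interpolation=cv2.INTER_CUBIC);cv2.imwrite('pics/tc.png',a)
a=cv2.resize(s[180:310,210:430],None,fx=3.5,fy=3.5,interpolation=cv2.INTER_CUBIC);cv2.imwrite('pics/sc.png',a)
c=cam('top');k=cam('scene')
for n,p,q in [('bushT',(275.5,163),(322,280)),('nutT',(278.5,204.5),(343.5,260)),('bushS',(363,154.5),(243,249)),('nutS',(362.5,186.5),(264,238)),('corner',(230,290),(427,241)),('cornerS',(430,268),(267,196)),('cornFT',(208,60),(318,421)),('cornFS',(402,40),(112,312))]:
    X,e=tri(c,p,k,q); print(n,X.round(4),round(e,4), onz(c,p,.045).round(4),onz(c,p,.061).round(4))
E
```

```text
bushT [0.5871 0.084  0.0647] 0.0012 [0.5918 0.0856 0.045 ] [0.5882 0.0839 0.061 ]
nutT [0.5189 0.0774 0.0572] 0.0002 [0.5205 0.0785 0.045 ] [0.5184 0.077  0.061 ]
bushS [ 0.6041 -0.0613  0.0658] 0.0009 [ 0.6095 -0.0636  0.045 ] [ 0.6056 -0.0621  0.061 ]
nutS [ 0.5522 -0.0626  0.058 ] 0.0006 [ 0.5543 -0.0636  0.045 ] [ 0.5515 -0.0621  0.061 ]
corner [0.3745 0.1556 0.0479] 0.0007 [0.3745 0.1559 0.045 ] [0.3755 0.1528 0.061 ]
cornerS [ 0.4179 -0.1796  0.0381] 0.0021 [ 0.4186 -0.1788  0.045 ] [ 0.4187 -0.1749  0.061 ]
cornFT [0.7682 0.2097 0.0472] 0.0054 [0.7707 0.208  0.045 ] [0.7634 0.2038 0.061 ]
cornFS [ 0.8075 -0.1244  0.0472] 0.0098 [ 0.8128 -0.1284  0.045 ] [ 0.8045 -0.1255  0.061 ]
```

View pics/tc.png

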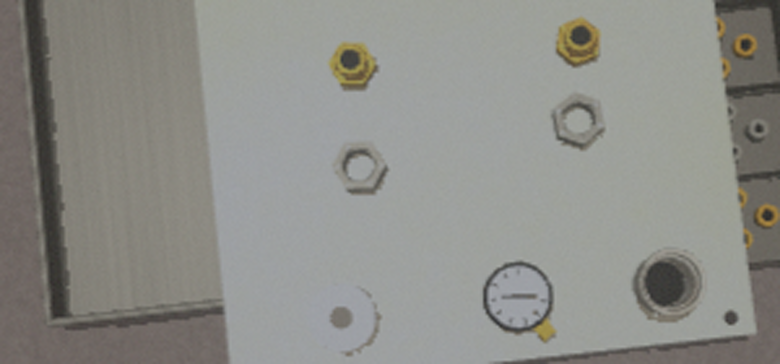

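View pics/sc.png

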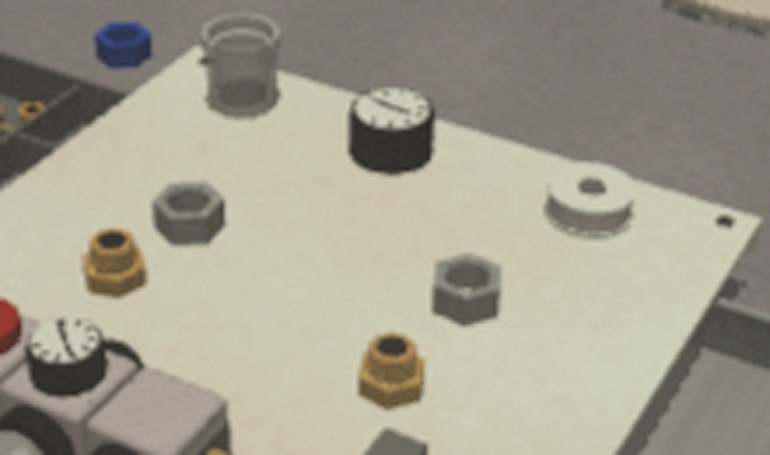

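```bash
cat >> h.py <<'E'
from scipy.spatial.transform import Rotation as Ro
TH=np.arctan2(.1305,.9914); EX=np.array([np.cos(TH),np.sin(TH)]);EY=np.array([-EX[1],EX[0]]);O=np.array([.5694,.0109])
def p2w(x,y): return O+EX*x/1000+EY*y/1000
def w2p(w): d=(np.array(w)[:2]-O)*1000; return np.array([d@EX,d@EY])
def st():
    o=bot.get_obs(); R=Ro.from_euler('xyz',o['tcp_rot'],degrees=True).as_matrix()
    print('t',o['time'],'tcp',(o['ee_pos']*1000).round(1),'plate',w2p(o['ee_pos']).round(1),'jaw',R[:,1].round(3),'jawang',np.degrees(np.arctan2(R[1,1],R[0,1])).round(2),'open',round(o['opening']*1000,1),'F',np.round(o['wrist_force'],1),'q',np.round(o['q'],1))
    return o,R
def go(x,y,z=None):
    o=bot.get_obs()
    d=p2w(x,y)*1000-o['ee_pos'][:2]*1000
    print('to',(x,y,z),'dx dy',d.round(1),'dz',None if z is None else round(z-o['ee_pos'][2]*1000,1))
E
python3 - <<'E'
from h import *
o,R=st();print(R.round(3), np.degrees(TH)); go(27.4,22,150)
for n,w in dict(bushT=(.587,.084),nutT=(.5187,.0773),bushS=(.6041,-.0613),nutS=(.552,-.0625)).items(): print(n,w2p(w).round(1))
E
```

```text
t 0.25 tcp [121.5 536.3 248. ] plate [-375.5  579.4] jaw [ 0.221  0.975 -0.001] jawang 77.24 open 85.3 F [0.1 0.2 0. ] q [77.2  5.  10.1 95.1 -0.  90. ]
[[-0.     0.221  0.975]
 [-0.001  0.975 -0.221]
 [-1.    -0.001  0.   ]] 7.498847580133353
to (27.4, 22, 150) dx dy [ 472.2 -500. ] dz -98.0
bushT [27.  70.2]
nutT [-41.6  72.4]
bushS [ 25.  -76.1]
nutS [-26.8 -70.5]
```

>>> jog_arm(
  deltas=[
    {"x":33,"y":-35,"twist":-5,"fingers":0.17},
    {"x":66,"y":-70,"twist":-10,"fingers":0.17},
    {"x":99,"y":-105,"twist":-15,"fingers":0.17},
    {"x":132,"y":-140,"twist":-20,"z":-10,"fingers":0.17},
    {"x":165,"y":-175,"twist":-25,"z":-20,"fingers":0.17},
    {"x":198,"y":-210,"twist":-30,"z":-25,"fingers":0.17},
    {"x":231,"y":-245,"twist":-35,"z":-30,"fingers":0.17},
    {"x":264,"y":-280,"twist":-40,"z":-35,"fingers":0.17},
    {"x":297,"y":-315,"twist":-45,"z":-40,"fingers":0.17},
    {"x":330,"y":-350,"twist":-50,"z":-48,"fingers":0.17},
  ],
)

```text
validation failed for argument at $.de...
```

```bash
python3 -c "
from h import *
st();go(27,25,140)"
```

```text
t 0.25 tcp [121.5 536.3 248. ] plate [-375.5  579.4] jaw [ 0.221  0.975 -0.001] jawang 77.24 open 85.3 F [0.1 0.2 0. ] q [77.2  5.  10.1 95.1 -0.  90. ]
to (27, 25, 140) dx dy [ 471.4 -497.1] dz -108.0
```

>>> jog_arm(
  deltas=[
    {"x":33,"y":-35,"z":0,"twist":-5,"fingers":0.17},
    {"x":66,"y":-70,"z":0,"twist":-10,"fingers":0.17},
    {"x":99,"y":-105,"z":0,"twist":-15,"fingers":0.17},
    {"x":132,"y":-140,"twist":-20,"z":-10,"fingers":0.17},
    {"x":165,"y":-175,"twist":-25,"z":-20,"fingers":0.17},
    {"x":198,"y":-210,"twist":-30,"z":-25,"fingers":0.17},
    {"x":231,"y":-245,"twist":-35,"z":-30,"fingers":0.17},
    {"x":264,"y":-280,"twist":-40,"z":-35,"fingers":0.17},
    {"x":297,"y":-315,"twist":-45,"z":-40,"fingers":0.17},
    {"x":330,"y":-350,"twist":-50,"z":-48,"fingers":0.17},
  ],
)

```text
time: 1.25
ee_pos: [0.4527, 0.1846, 0.2002]
tcp_rot: [86.4, 90.0, 23.4]
wrist_force: [0.8, 1.4, 0.3]
opening: 0.0141
```

```bash
python3 -c "
from h import *
st();go(27,25,140)"
```

```text
t 1.25 tcp [452.7 184.6 200.2] plate [-93.1 187.5] jaw [0.891 0.454 0.001] jawang 27.03 open 14.1 F [0.8 1.4 0.3] q [22.2 -4.1 -4.4 89.7  0.  85.2]
to (27, 25, 140) dx dy [ 140.2 -145.4] dz -60.2
```

>>> jog_arm(
  deltas=[
    {"x":35,"y":-36,"z":-10,"twist":-5,"fingers":0.17},
    {"x":70,"y":-72,"z":-20,"twist":-10,"fingers":0.17},
    {"x":105,"y":-108,"z":-35,"twist":-15,"fingers":0.17},
    {"x":140,"y":-145,"z":-50,"twist":-19.5,"fingers":0.17},
    {"x":140,"y":-145,"z":-70,"twist":-19.5,"fingers":0.17},
    {"x":140,"y":-145,"z":-90,"twist":-19.5,"fingers":0.17},
    {"x":140,"y":-145,"z":-105,"twist":-19.5,"fingers":0.17},
    {"x":140,"y":-145,"z":-120,"twist":-19.5,"fingers":0.17},
    {"x":140,"y":-145,"z":-120,"twist":-19.5,"fingers":0.17},
  ],
)

```text
time: 2.15
ee_pos: [0.5915, 0.0399, 0.0782]
tcp_rot: [-94.5, 89.9, -176.9]
wrist_force: [-0.3, 0.4, -0.5]
opening: 0.0144
```

```bash
python3 -c "
from h import *
st();go(27,25,66)
c=cam('scene');im=c['image'][:,:,::-1][140:340,180:450];cv2.imwrite('pics/s1.png',cv2.resize(im,None,fx=2.9,fy=2.9,interpolation=cv2.INTER_CUBIC))"
```

```text
t 2.15 tcp [591.5  39.9  78.2] plate [25.7 25.9] jaw [ 0.991  0.132 -0.002] jawang 7.56 open 14.4 F [-0.3  0.4 -0.5] q [ 3.9 11.  -2.  77.1  0.  86.3]
to (27, 25, 66) dx dy [ 1.4 -0.7] dz -12.2
```

View pics/s1.png

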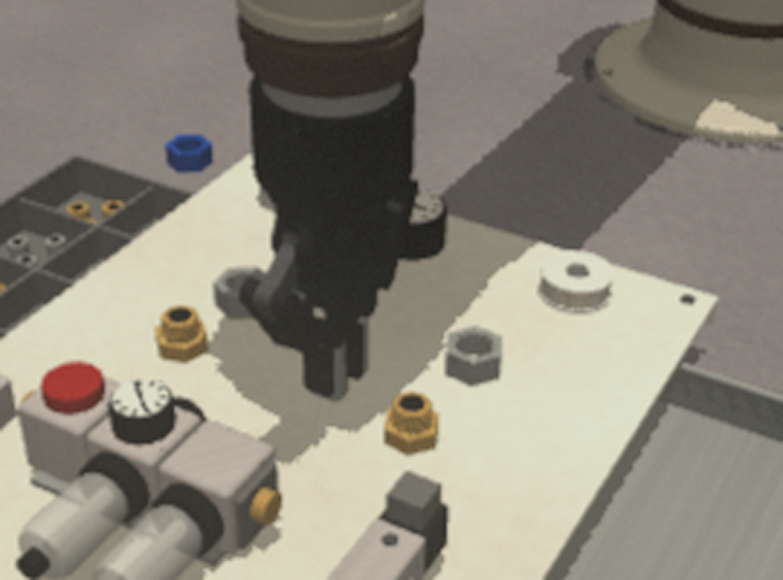

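>>> jog_arm(
  deltas=[
    {"x":1,"y":0,"z":-6,"twist":0,"fingers":0.17},
    {"x":1,"y":0,"z":-12,"twist":0,"fingers":0.17},
    {"x":0,"y":8,"z":-12,"twist":0,"fingers":0.17},
    {"x":-1,"y":16,"z":-12,"twist":0,"fingers":0.17},
    {"x":-2,"y":24,"z":-12,"twist":0,"fingers":0.17},
    {"x":-3,"y":32,"z":-12,"twist":0,"fingers":0.17},
    {"x":-4,"y":40,"z":-12,"twist":0,"fingers":0.17},
    {"x":-5,"y":50,"z":-12,"twist":0,"fingers":0.17},
    {"x":-6.5,"y":60,"z":-12,"twist":0,"fingers":0.17},
    {"x":-8,"y":70,"z":-12,"twist":0,"fingers":0.17},
  ],
)

```text
time: 3.2
ee_pos: [0.584, 0.1109, 0.0677]
tcp_rot: [-88.3, 90.0, -170.8]
wrist_force: [0.7, -1.3, 0.8]
opening: 0.0142
```

```bash
python3 -c "
from h import *
st();go(27,165,66)
c=cam('scene');im=c['image'][:,:,::-1][140:340,210:480];cv2.imwrite('pics/s2.png',cv2.resize(im,None,fx=2.9,fy=2.9,interpolation=cv2.INTER_CUBIC))"
```

```text
t 3.2 tcp [584.  110.9  67.7] plate [27.5 97.2] jaw [ 0.991  0.132 -0.001] jawang 7.57 open 14.2 F [ 0.7 -1.3  0.8] q [10.7 11.4 -2.8 75.9  0.  93.2]
to (27, 165, 66) dx dy [-9.4 67.1] dz -1.7
```

View pics/s2.png

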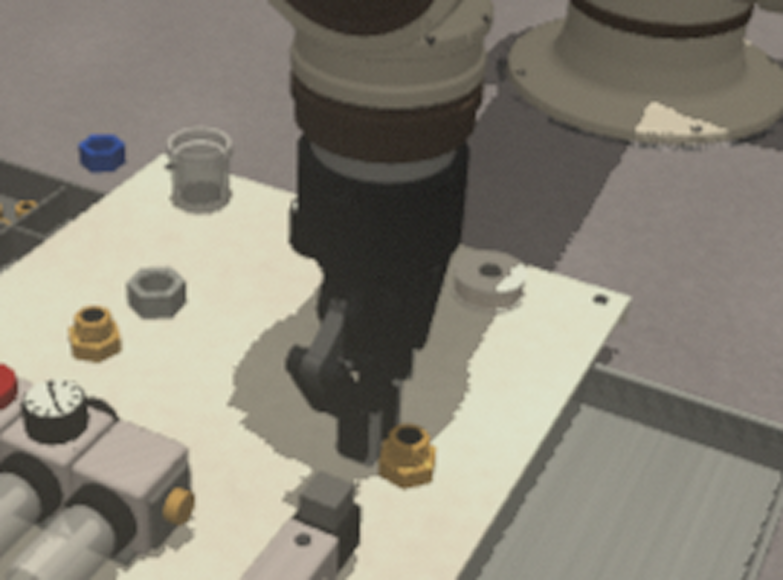

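>>> jog_arm(
  deltas=[
    {"x":-1.5,"y":10,"z":-1,"twist":0,"fingers":0.17},
    {"x":-3,"y":20,"z":-1,"twist":0,"fingers":0.17},
    {"x":-4,"y":30,"z":-1,"twist":0,"fingers":0.17},
    {"x":-5.5,"y":40,"z":-1,"twist":0,"fingers":0.17},
    {"x":-7,"y":50,"z":-1,"twist":0,"fingers":0.17},
    {"x":-8,"y":60,"z":-1,"twist":0,"fingers":0.17},
    {"x":-9,"y":68,"z":-1,"twist":0,"fingers":0.17},
    {"x":-9,"y":68,"z":-1,"twist":0,"fingers":0.17},
    {"x":-9,"y":62,"z":10,"twist":0,"fingers":0.17},
    {"x":-9,"y":62,"z":32,"twist":0,"fingers":0.17},
  ],
)

```text
time: 4.25
ee_pos: [0.5739, 0.1729, 0.0989]
tcp_rot: [-88.2, 89.8, -170.6]
wrist_force: [0.2, 0.3, -0.2]
opening: 0.0148
```

```bash
python3 -c "
from h import *
st();go(-41,25,100)
c=cam('scene');im=c['image'][:,:,::-1][180:420,220:520];cv2.imwrite('pics/s3.png',cv2.resize(im,None,fx=2.5,fy=2.5,interpolation=cv2.INTER_CUBIC))"
```

```text
t 4.25 tcp [573.9 172.9  98.9] plate [ 25.6 160. ] jaw [ 0.991  0.132 -0.004] jawang 7.59 open 14.8 F [ 0.2  0.3 -0.2] q [16.8 11.6  0.9 79.6  0.  99.2]
to (-41, 25, 100) dx dy [ -48.4 -142.5] dz 1.1
```

View pics/s3.png

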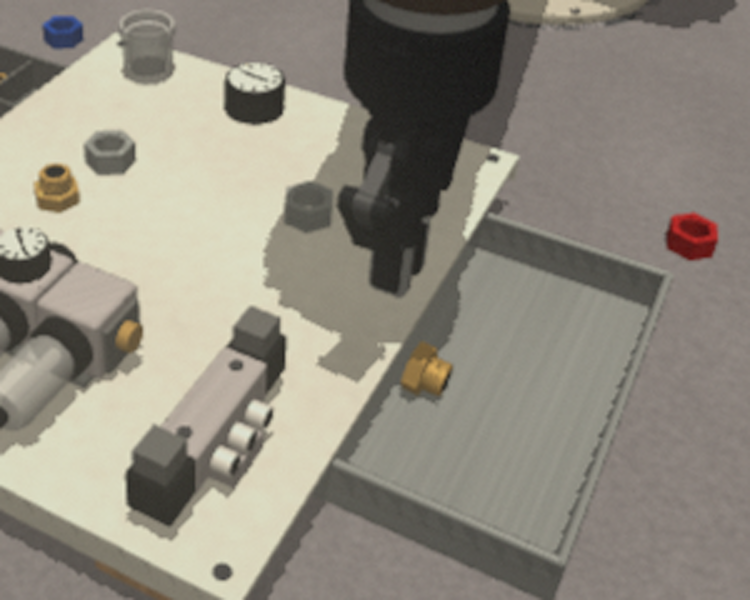

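>>> jog_arm(
  deltas=[
    {"x":-12,"y":-35,"z":1,"twist":0,"fingers":0.17},
    {"x":-24,"y":-71,"z":1,"twist":0,"fingers":0.17},
    {"x":-36,"y":-107,"z":1,"twist":0,"fingers":0.17},
    {"x":-48.5,"y":-142,"z":1,"twist":0,"fingers":0.17},
    {"x":-48.5,"y":-142,"z":0,"twist":0,"fingers":0.17},
    {"x":-48.5,"y":-142,"z":-12,"twist":0,"fingers":0.17},
    {"x":-48.5,"y":-142,"z":-24,"twist":0,"fingers":0.17},
    {"x":-48.5,"y":-142,"z":-32,"twist":0,"fingers":0.17},
    {"x":-48.5,"y":-142,"z":-32,"twist":0,"fingers":0.17},
  ],
)

```text
time: 5.2
ee_pos: [0.5263, 0.0321, 0.0701]
tcp_rot: [-159.4, 89.9, 118.3]
wrist_force: [-0.8, -0.1, 0.3]
opening: 0.0144
```

```bash
python3 -c "
from h import *
st();go(-41,97,66);go(-41,165,66)
c=cam('scene');im=c['image'][:,:,::-1][180:340,220:450];cv2.imwrite('pics/s4.png',cv2.resize(im,None,fx=3,fy=3,interpolation=cv2.INTER_CUBIC))"
```

```text
t 5.2 tcp [526.3  32.1  70.1] plate [-40.   26.6] jaw [ 0.991  0.133 -0.   ] jawang 7.64 open 14.4 F [-0.8 -0.1  0.3] q [  3.5   2.3 -12.5  75.3   0.1  85.8]
to (-41, 97, 66) dx dy [-10.2  69.6] dz -4.1
to (-41, 165, 66) dx dy [-19.1 137. ] dz -4.1
```

View pics/s4.png

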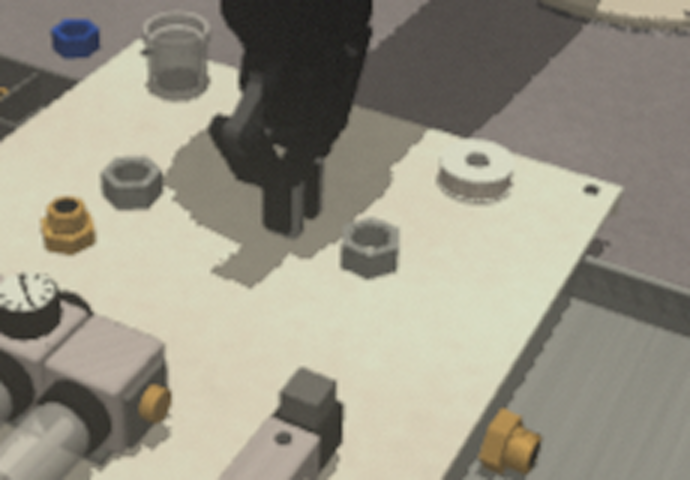

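>>> jog_arm(
  deltas=[
    {"x":-1,"y":0,"z":-4,"twist":0,"fingers":0.17},
    {"x":-2,"y":8,"z":-5,"twist":0,"fingers":0.17},
    {"x":-3,"y":15,"z":-5,"twist":0,"fingers":0.17},
    {"x":-4,"y":22,"z":-5,"twist":0,"fingers":0.17},
    {"x":-5,"y":29,"z":-5,"twist":0,"fingers":0.17},
    {"x":-6,"y":37,"z":-5,"twist":0,"fingers":0.17},
    {"x":-7,"y":45,"z":-5,"twist":0,"fingers":0.17},
    {"x":-8,"y":53,"z":-5,"twist":0,"fingers":0.17},
    {"x":-9,"y":61,"z":-5,"twist":0,"fingers":0.17},
    {"x":-10,"y":70,"z":-5,"twist":0,"fingers":0.17},
  ],
)

```text
time: 6.25
ee_pos: [0.5167, 0.1027, 0.0662]
tcp_rot: [146.1, 89.9, 63.7]
wrist_force: [0.1, -0.1, 0.7]
opening: 0.0146
```

```bash
python3 -c "
from h import *
st();go(-41,165,66)
c=cam('scene');im=c['image'][:,:,::-1][180:340,220:450];cv2.imwrite('pics/s5.png',cv2.resize(im,None,fx=3,fy=3,interpolation=cv2.INTER_CUBIC))"
```

```text
t 6.25 tcp [516.7 102.7  66.2] plate [-40.3  97.9] jaw [0.991 0.133 0.001] jawang 7.63 open 14.6 F [ 0.1 -0.1  0.7] q [ 11.2   2.2 -13.   74.7   0.1  93.6]
to (-41, 165, 66) dx dy [-9.4 66.4] dz -0.2
```

View pics/s5.png

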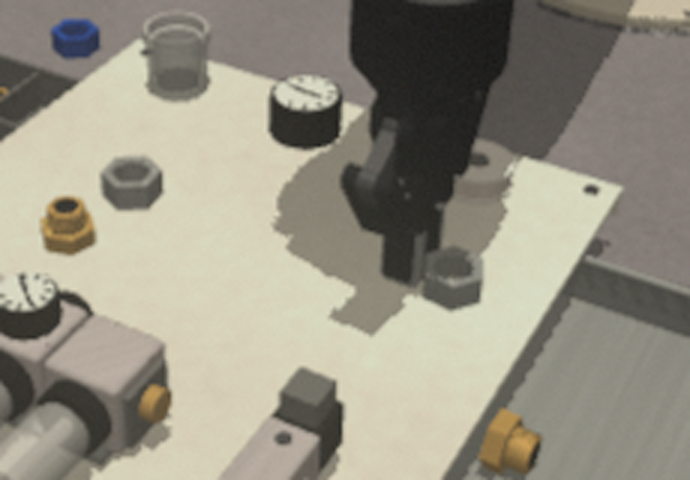

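>>> jog_arm(
  deltas=[
    {"x":-1.5,"y":10,"z":0,"twist":0,"fingers":0.17},
    {"x":-3,"y":20,"z":0,"twist":0,"fingers":0.17},
    {"x":-4,"y":30,"z":0,"twist":0,"fingers":0.17},
    {"x":-5.5,"y":40,"z":0,"twist":0,"fingers":0.17},
    {"x":-7,"y":50,"z":0,"twist":0,"fingers":0.17},
    {"x":-8,"y":60,"z":0,"twist":0,"fingers":0.17},
    {"x":-9,"y":68,"z":0,"twist":0,"fingers":0.17},
    {"x":-9,"y":68,"z":0,"twist":0,"fingers":0.17},
    {"x":-9,"y":62,"z":12,"twist":0,"fingers":0.17},
    {"x":-9,"y":62,"z":34,"twist":0,"fingers":0.17},
  ],
)

```text
time: 7.3
ee_pos: [0.5067, 0.1646, 0.0997]
tcp_rot: [-115.9, 89.9, 161.7]
wrist_force: [-0.0, -0.0, 0.8]
opening: 0.0145
```

```bash
python3 -c "
from h import *
st();go(25,-120,100)
c=cam('scene');im=c['image'][:,:,::-1][180:420,220:520];cv2.imwrite('pics/s6.png',cv2.resize(im,None,fx=2.5,fy=2.5,interpolation=cv2.INTER_CUBIC))"
```

```text
t 7.3 tcp [506.7 164.6  99.7] plate [-42.1 160.5] jaw [ 0.991  0.133 -0.002] jawang 7.65 open 14.5 F [-0.  -0.   0.8] q [ 1.800e+01  2.400e+00 -9.000e+00  7.860e+01  1.000e-01  1.003e+02]
to (25, -120, 100) dx dy [ 103.2 -269.4] dz 0.3
```

View pics/s6.png

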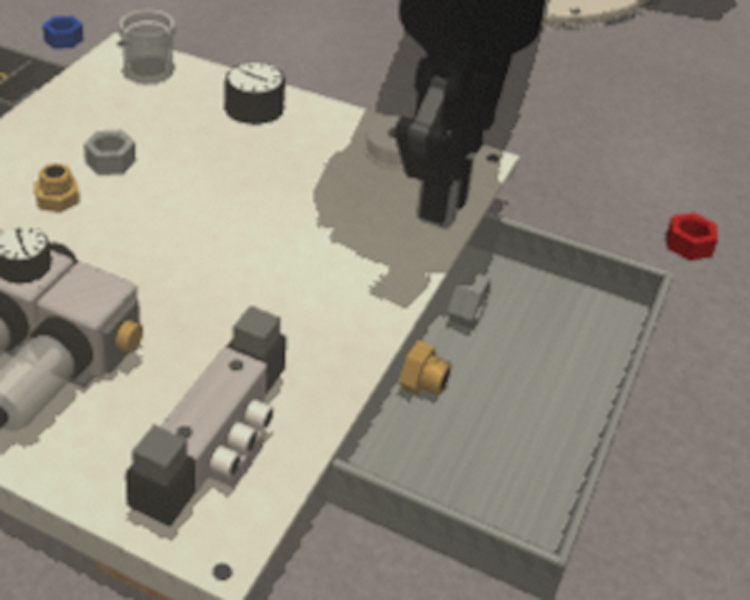

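>>> jog_arm(
  deltas=[
    {"x":13,"y":-34,"z":4,"twist":0,"fingers":0.17},
    {"x":26,"y":-68,"z":4,"twist":0,"fingers":0.17},
    {"x":39,"y":-102,"z":4,"twist":0,"fingers":0.17},
    {"x":52,"y":-136,"z":4,"twist":0,"fingers":0.17},
    {"x":65,"y":-170,"z":4,"twist":0,"fingers":0.17},
    {"x":78,"y":-204,"z":4,"twist":0,"fingers":0.17},
    {"x":91,"y":-238,"z":4,"twist":0,"fingers":0.17},
    {"x":103,"y":-269,"z":4,"twist":0,"fingers":0.17},
    {"x":103,"y":-269,"z":-4,"twist":0,"fingers":0.17},
    {"x":103,"y":-269,"z":-18,"twist":0,"fingers":0.17},
  ],
)

```text
time: 8.35
ee_pos: [0.612, -0.1052, 0.0875]
tcp_rot: [106.4, 89.6, 23.9]
wrist_force: [-1.0, 0.4, 0.2]
opening: 0.0146
```

```bash
python3 -c "
from h import *
st();go(25,-120,66);go(25,-50,66)
c=cam('scene');im=c['image'][:,:,::-1][180:360,130:430];cv2.imwrite('pics/s7.png',cv2.resize(im,None,fx=2.5,fy=2.5,interpolation=cv2.INTER_CUBIC))"
```

```text
t 8.35 tcp [ 612.  -105.2   87.5] plate [  27.  -120.6] jaw [0.991 0.131 0.006] jawang 7.51 open 14.6 F [-1.   0.4  0.2] q [-9.8 14.2  2.8 78.3  0.2 72.7]
to (25, -120, 66) dx dy [-2.1  0.4] dz -21.5
to (25, -50, 66) dx dy [-11.2  69.8] dz -21.5
```

View pics/s7.png

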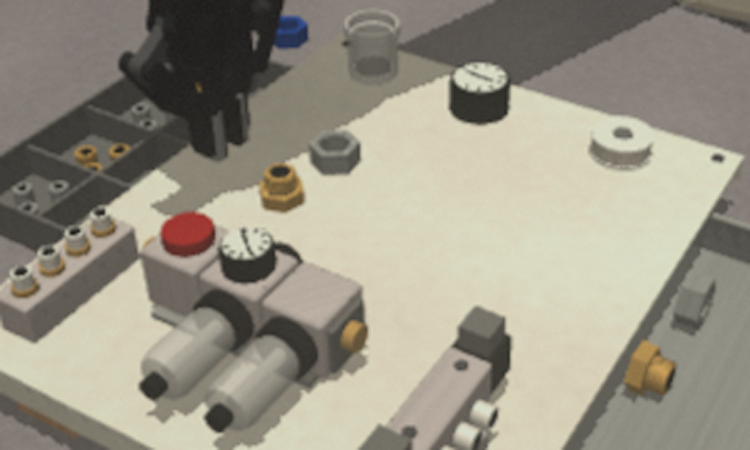

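>>> jog_arm(
  deltas=[
    {"x":-2,"y":0,"z":-12,"twist":0,"fingers":0.17},
    {"x":-2,"y":0,"z":-22,"twist":0,"fingers":0.17},
    {"x":-2,"y":2,"z":-23,"twist":0,"fingers":0.17},
    {"x":-3,"y":10,"z":-23,"twist":0,"fingers":0.17},
    {"x":-4,"y":17,"z":-23,"twist":0,"fingers":0.17},
    {"x":-5,"y":24,"z":-23,"twist":0,"fingers":0.17},
    {"x":-6,"y":31,"z":-23,"twist":0,"fingers":0.17},
    {"x":-7,"y":40,"z":-23,"twist":0,"fingers":0.17},
    {"x":-8,"y":50,"z":-23,"twist":0,"fingers":0.17},
    {"x":-9,"y":60,"z":-23,"twist":0,"fingers":0.17},
  ],
)

```text
time: 9.4
ee_pos: [0.6023, -0.0445, 0.0623]
tcp_rot: [84.6, 89.7, 2.1]
wrist_force: [1.2, -7.6, 9.9]
opening: 0.0144
```

```bash
python3 -c "
from h import *
st();go(35,40,66);go(45,165,66)
c=cam('scene');im=c['image'][:,:,::-1][180:360,130:430];cv2.imwrite('pics/s8.png',cv2.resize(im,None,fx=2.5,fy=2.5,interpolation=cv2.INTER_CUBIC))"
```

```text
t 9.4 tcp [602.3 -44.5  62.3] plate [ 25.4 -59.2] jaw [0.991 0.132 0.005] jawang 7.58 open 14.4 F [ 1.2 -7.6  9.9] q [-4.2 12.5 -2.1 75.2  0.  78.2]
to (35, 40, 66) dx dy [-3.4 99.6] dz 3.7
to (45, 165, 66) dx dy [ -9.8 224.9] dz 3.7
```

View pics/s8.png

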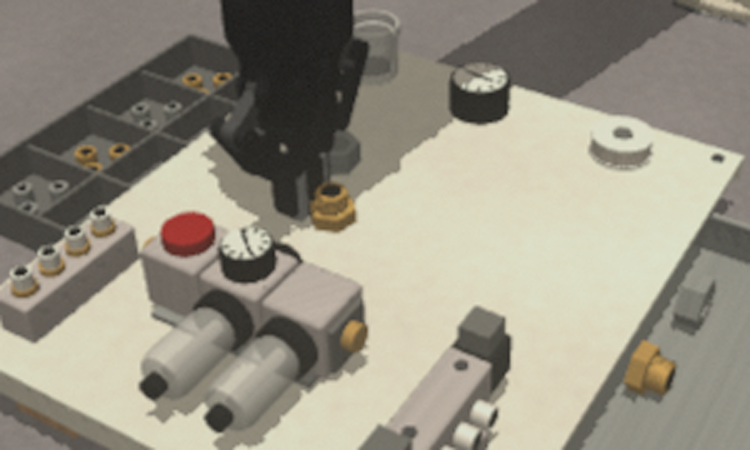

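>>> jog_arm(
  deltas=[
    {"x":0,"y":3,"z":4,"twist":0,"fingers":0.17},
    {"x":-1,"y":12,"z":4,"twist":0,"fingers":0.17},
    {"x":-1,"y":23,"z":4,"twist":0,"fingers":0.17},
    {"x":-1.5,"y":34,"z":4,"twist":0,"fingers":0.17},
    {"x":-2,"y":45,"z":4,"twist":0,"fingers":0.17},
    {"x":-2,"y":56,"z":4,"twist":0,"fingers":0.17},
    {"x":-2.5,"y":67,"z":4,"twist":0,"fingers":0.17},
    {"x":-3,"y":78,"z":4,"twist":0,"fingers":0.17},
    {"x":-3,"y":89,"z":4,"twist":0,"fingers":0.17},
    {"x":-3.5,"y":100,"z":4,"twist":0,"fingers":0.17},
  ],
)

```text
time: 10.45
ee_pos: [0.5986, 0.0578, 0.0663]
tcp_rot: [95.0, 89.7, 12.6]
wrist_force: [0.2, -0.6, -0.1]
opening: 0.0145
```

```bash
python3 -c "
from h import *
st();go(45,165,66)
c=cam('scene');im=c['image'][:,:,::-1][180:360,130:430];cv2.imwrite('pics/s9.png',cv2.resize(im,None,fx=2.5,fy=2.5,interpolation=cv2.INTER_CUBIC))"
```

```text
t 10.45 tcp [598.6  57.8  66.3] plate [35.1 42.7] jaw [0.991 0.133 0.005] jawang 7.62 open 14.5 F [ 0.2 -0.6 -0.1] q [ 5.5 12.1 -2.1 75.5  0.  87.9]
to (45, 165, 66) dx dy [ -6.1 122.6] dz -0.3
```

View pics/s9.png

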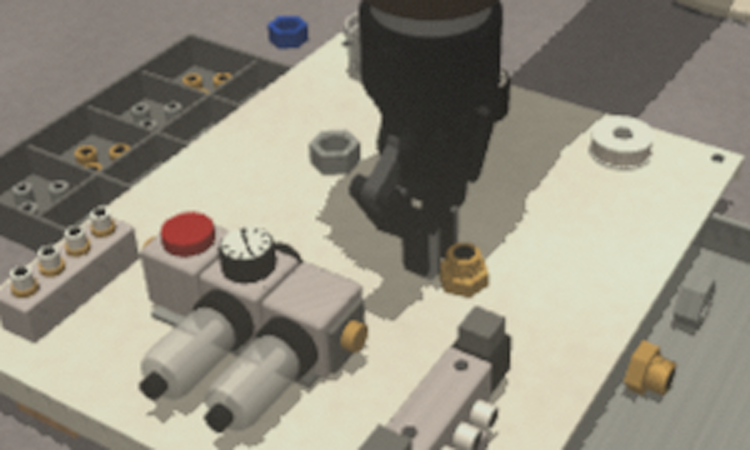

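>>> jog_arm(
  deltas=[
    {"x":-1,"y":12,"z":0,"twist":0,"fingers":0.17},
    {"x":-2,"y":24,"z":0,"twist":0,"fingers":0.17},
    {"x":-3,"y":37,"z":0,"twist":0,"fingers":0.17},
    {"x":-4,"y":50,"z":0,"twist":0,"fingers":0.17},
    {"x":-5,"y":63,"z":0,"twist":0,"fingers":0.17},
    {"x":-6.5,"y":76,"z":0,"twist":0,"fingers":0.17},
    {"x":-8,"y":89,"z":0,"twist":0,"fingers":0.17},
    {"x":-9,"y":102,"z":0,"twist":0,"fingers":0.17},
    {"x":-10,"y":114,"z":0,"twist":0,"fingers":0.17},
    {"x":-11,"y":122,"z":0,"twist":0,"fingers":0.17},
  ],
)

```text
time: 11.5
ee_pos: [0.5874, 0.1824, 0.0663]
tcp_rot: [105.0, 89.7, 22.7]
wrist_force: [-1.1, -0.7, 0.3]
opening: 0.0147
```

>>> jog_arm(
  deltas=[
    {"x":0,"y":1,"z":0,"twist":0,"fingers":0.17},
    {"x":0,"y":-6,"z":10,"twist":0,"fingers":0.17},
    {"x":0,"y":-6,"z":36,"twist":0,"fingers":0.17},
  ],
)

```text
time: 11.8
ee_pos: [0.5862, 0.1749, 0.1008]
tcp_rot: [111.5, 90.0, 29.2]
wrist_force: [-0.3, -0.7, 0.5]
opening: 0.0144
```

```bash
python3 -c "
from h import *
st();go(-27,-116,103)
c=cam('scene');im=c['image'][:,:,::-1][180:420,220:520];cv2.imwrite('pics/s10.png',cv2.resize(im,None,fx=2.5,fy=2.5,interpolation=cv2.INTER_CUBIC))"
```

```text
t 11.8 tcp [586.2 174.9 100.8] plate [ 38.1 160.4] jaw [0.991 0.134 0.   ] jawang 7.68 open 14.4 F [-0.3 -0.7  0.5] q [16.6 13.   2.8 79.8  0.  98.9]
to (-27, -116, 103) dx dy [ -28.5 -282.5] dz 2.2
```

View pics/s10.png

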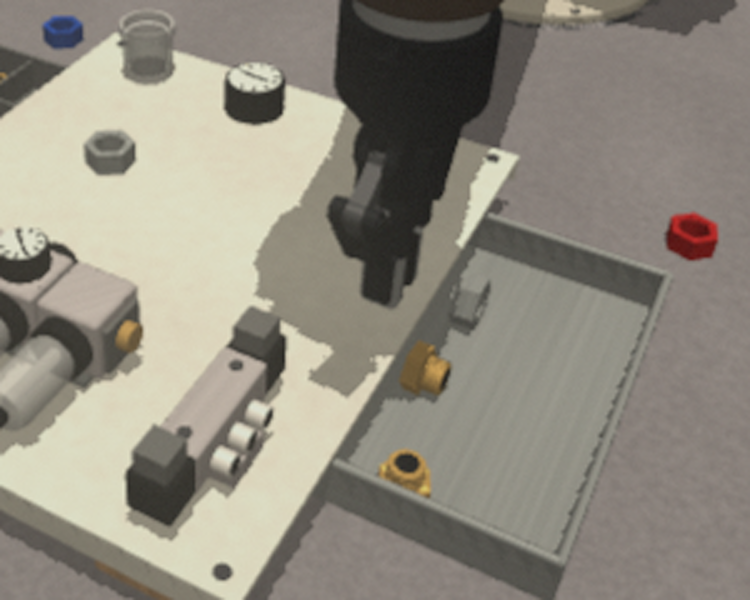

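>>> jog_arm(
  deltas=[
    {"x":-4,"y":-35,"z":4,"twist":0,"fingers":0.17},
    {"x":-7,"y":-70,"z":4,"twist":0,"fingers":0.17},
    {"x":-11,"y":-105,"z":4,"twist":0,"fingers":0.17},
    {"x":-14,"y":-140,"z":4,"twist":0,"fingers":0.17},
    {"x":-18,"y":-175,"z":4,"twist":0,"fingers":0.17},
    {"x":-21,"y":-210,"z":4,"twist":0,"fingers":0.17},
    {"x":-25,"y":-247,"z":4,"twist":0,"fingers":0.17},
    {"x":-28.5,"y":-282,"z":4,"twist":0,"fingers":0.17},
    {"x":-28.5,"y":-282,"z":-4,"twist":0,"fingers":0.17},
    {"x":-28.5,"y":-282,"z":-18,"twist":0,"fingers":0.17},
  ],
)

```text
time: 12.85
ee_pos: [0.5603, -0.108, 0.0903]
tcp_rot: [94.4, 89.4, 11.9]
wrist_force: [0.9, 0.3, 0.1]
opening: 0.0144
```

```bash
python3 -c "
from h import *
st();go(-27,-116,66);go(-27,-60,66)
c=cam('scene');im=c['image'][:,:,::-1][180:360,130:430];cv2.imwrite('pics/s11.png',cv2.resize(im,None,fx=2.5,fy=2.5,interpolation=cv2.INTER_CUBIC))"
```

```text
t 12.85 tcp [ 560.3 -108.    90.3] plate [ -24.6 -116.6] jaw [0.991 0.131 0.011] jawang 7.51 open 14.4 F [0.9 0.3 0.1] q [-11.    7.1  -5.1  77.2   0.2  71.5]
to (-27, -116, 66) dx dy [-2.5  0.3] dz -24.3
to (-27, -60, 66) dx dy [-9.8 55.8] dz -24.3
```

View pics/s11.png

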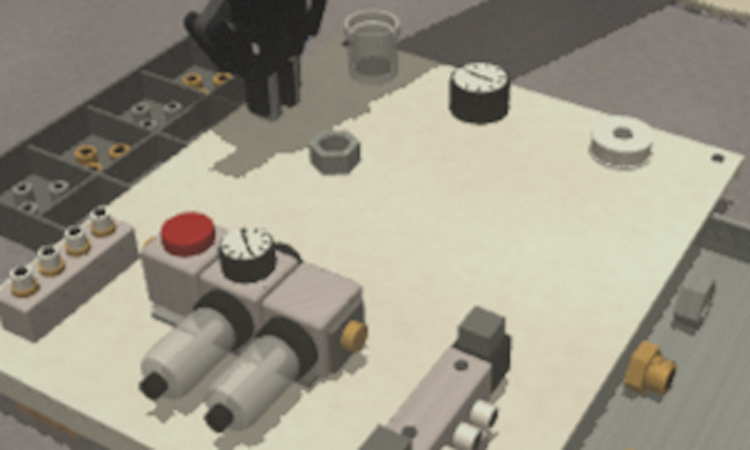

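>>> jog_arm(
  deltas=[
    {"x":-2,"y":0,"z":-12,"twist":0,"fingers":0.17},
    {"x":-2,"y":0,"z":-22,"twist":0,"fingers":0.17},
    {"x":-3,"y":2,"z":-22,"twist":0,"fingers":0.17},
    {"x":-4,"y":9,"z":-22,"twist":0,"fingers":0.17},
    {"x":-5,"y":16,"z":-22,"twist":0,"fingers":0.17},
    {"x":-6,"y":23,"z":-22,"twist":0,"fingers":0.17},
    {"x":-7,"y":30,"z":-22,"twist":0,"fingers":0.17},
    {"x":-8,"y":38,"z":-22,"twist":0,"fingers":0.17},
    {"x":-9,"y":47,"z":-22,"twist":0,"fingers":0.17},
    {"x":-10,"y":56,"z":-22,"twist":0,"fingers":0.17},
  ],
)

```text
time: 13.9
ee_pos: [0.5489, -0.05, 0.0648]
tcp_rot: [109.2, 89.6, 26.8]
wrist_force: [0.6, -0.1, 0.3]
opening: 0.0146
```

```bash
python3 -c "
from h import *
st();go(-18,45,66);go(-10,165,66)
c=cam('scene');im=c['image'][:,:,::-1][180:360,130:430];cv2.imwrite('pics/s12.png',cv2.resize(im,None,fx=2.5,fy=2.5,interpolation=cv2.INTER_CUBIC))"
```

```text
t 13.9 tcp [548.9 -50.   64.8] plate [-28.2 -57.7] jaw [0.991 0.132 0.006] jawang 7.6 open 14.6 F [ 0.6 -0.1  0.3] q [-5.3  5.3 -9.9 74.5  0.2 77.1]
to (-18, 45, 66) dx dy [ -3.2 103.1] dz 1.2
to (-10, 165, 66) dx dy [-11.  223.2] dz 1.2
```

View pics/s12.png

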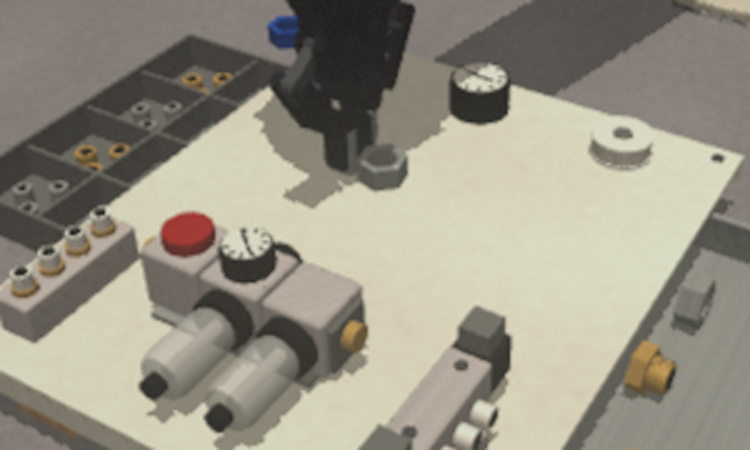

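>>> jog_arm(
  deltas=[
    {"x":0,"y":10,"z":1,"twist":0,"fingers":0.17},
    {"x":-0.5,"y":20,"z":1,"twist":0,"fingers":0.17},
    {"x":-1,"y":30,"z":1,"twist":0,"fingers":0.17},
    {"x":-1,"y":40,"z":1,"twist":0,"fingers":0.17},
    {"x":-1.5,"y":50,"z":1,"twist":0,"fingers":0.17},
    {"x":-2,"y":60,"z":1,"twist":0,"fingers":0.17},
    {"x":-2,"y":70,"z":1,"twist":0,"fingers":0.17},
    {"x":-2.5,"y":80,"z":1,"twist":0,"fingers":0.17},
    {"x":-3,"y":91,"z":1,"twist":0,"fingers":0.17},
    {"x":-3,"y":102,"z":1,"twist":0,"fingers":0.17},
  ],
)

```text
time: 14.95
ee_pos: [0.5457, 0.0539, 0.0658]
tcp_rot: [114.1, 89.6, 31.7]
wrist_force: [0.1, -1.6, 0.8]
opening: 0.0147
```

```bash
python3 -c "
from h import *
st();go(-10,165,66)
c=cam('scene');im=c['image'][:,:,::-1][180:360,190:490];cv2.imwrite('pics/s13.png',cv2.resize(im,None,fx=2.5,fy=2.5,interpolation=cv2.INTER_CUBIC))"
```

```text
t 14.95 tcp [545.7  53.9  65.8] plate [-17.9  45.7] jaw [0.991 0.133 0.006] jawang 7.63 open 14.7 F [ 0.1 -1.6  0.8] q [  5.6   4.9 -10.3  74.5   0.2  87.9]
to (-10, 165, 66) dx dy [ -7.8 119.3] dz 0.2
```

View pics/s13.png

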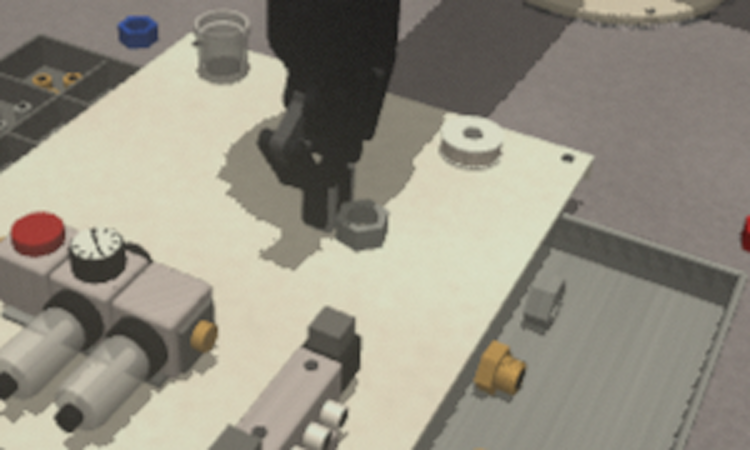

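>>> jog_arm(
  deltas=[
    {"x":-1,"y":12,"z":0,"twist":0,"fingers":0.17},
    {"x":-1.5,"y":24,"z":0,"twist":0,"fingers":0.17},
    {"x":-2,"y":36,"z":0,"twist":0,"fingers":0.17},
    {"x":-3,"y":48,"z":0,"twist":0,"fingers":0.17},
    {"x":-4,"y":60,"z":0,"twist":0,"fingers":0.17},
    {"x":-5,"y":72,"z":0,"twist":0,"fingers":0.17},
    {"x":-6,"y":85,"z":0,"twist":0,"fingers":0.17},
    {"x":-7,"y":98,"z":0,"twist":0,"fingers":0.17},
    {"x":-7.5,"y":111,"z":0,"twist":0,"fingers":0.17},
    {"x":-8,"y":120,"z":0,"twist":0,"fingers":0.17},
  ],
)

```text
time: 16.0
ee_pos: [0.5376, 0.1766, 0.0658]
tcp_rot: [121.1, 89.6, 38.8]
wrist_force: [0.2, 0.2, -0.1]
opening: 0.0146
```

>>> jog_arm(
  deltas=[
    {"x":0,"y":1,"z":0,"twist":0,"fingers":0.17},
    {"x":0,"y":-6,"z":10,"twist":0,"fingers":0.17},
    {"x":0,"y":-20,"z":40,"twist":0,"fingers":0.17},
    {"x":0,"y":-50,"z":70,"twist":0,"fingers":0.17},
    {"x":0,"y":-90,"z":100,"twist":0,"fingers":0.17},
    {"x":0,"y":-90,"z":130,"twist":0,"fingers":0.17},
  ],
)

```text
time: 16.6
ee_pos: [0.5374, 0.0823, 0.1981]
tcp_rot: [111.0, 89.6, 28.5]
wrist_force: [1.0, 0.1, 0.2]
opening: 0.0147
```

```bash
python3 -c "
from h import *
st()
c=cam('scene');im=c['image'][:,:,::-1][180:420,220:520];cv2.imwrite('pics/s14.png',cv2.resize(im,None,fx=2.5,fy=2.5,interpolation=cv2.INTER_CUBIC))
c=cam('top');im=c['image'][:,:,::-1];cv2.imwrite('pics/t14.png',im)"
```

```text
t 16.6 tcp [537.4  82.3 198.1] plate [-22.4  75. ] jaw [0.991 0.13  0.007] jawang 7.49 open 14.7 F [1.  0.1 0.2] q [ 8.6  2.9  2.4 89.   0.2 91.1]
```

View pics/s14.png

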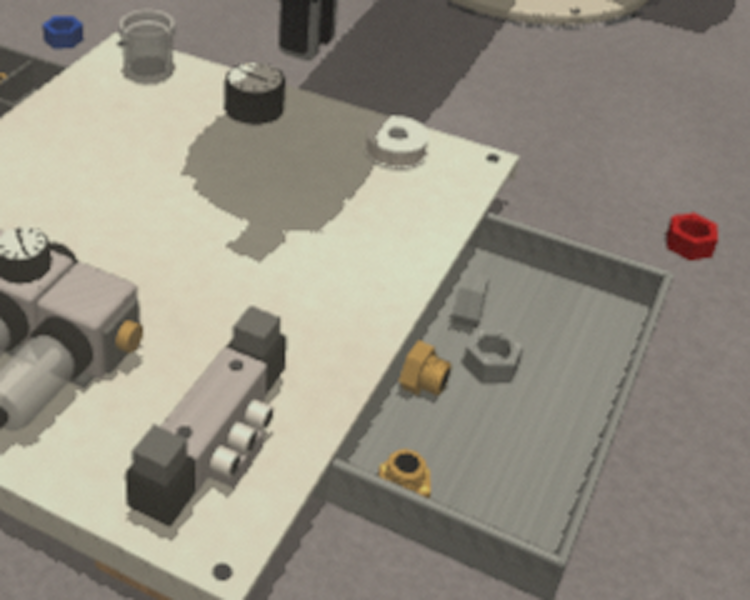

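View pics/t14.png

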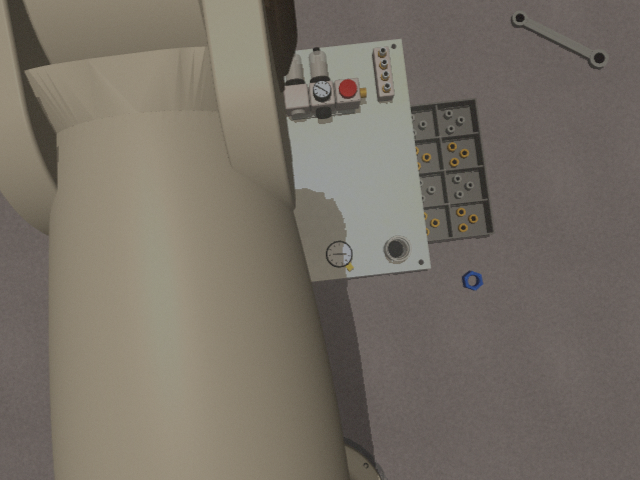

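>>> jog_arm(
  deltas=[
    {"x":0,"y":-30,"z":10,"twist":0,"fingers":0.17},
    {"x":0,"y":-65,"z":20,"twist":0,"fingers":0.17},
    {"x":0,"y":-100,"z":20,"twist":0,"fingers":0.17},
    {"x":0,"y":-135,"z":20,"twist":0,"fingers":0.17},
    {"x":0,"y":-170,"z":20,"twist":0,"fingers":0.17},
    {"x":0,"y":-205,"z":20,"twist":0,"fingers":0.17},
    {"x":0,"y":-240,"z":20,"twist":0,"fingers":0.17},
    {"x":0,"y":-270,"z":20,"twist":0,"fingers":0.17},
    {"x":0,"y":-290,"z":20,"twist":0,"fingers":0.17},
    {"x":0,"y":-290,"z":20,"twist":0,"fingers":0.17},
  ],
)

```text
time: 17.7
ee_pos: [0.5384, -0.2077, 0.2208]
tcp_rot: [106.6, 89.2, 24.0]
wrist_force: [-0.4, 0.1, -0.3]
opening: 0.0143
```

```bash
python3 -c "
from h import *
st()
c=cam('top');im=c['image'][:,:,::-1];cv2.imwrite('pics/t15.png',im)
cv2.imwrite('pics/t15c.png',cv2.resize(im[110:290,130:330],None,fx=3.3,fy=3.3,interpolation=cv2.INTER_CUBIC))
a=cv2.imread('pics/top0.png')
cv2.imwrite('pics/cmp.png',cv2.resize(np.vstack([a[220:290,220:440],im[220:290,220:440]]),None,fx=3,fy=3))"
```

```text
t 17.7 tcp [ 538.4 -207.7  220.8] plate [ -59.3 -212.7] jaw [0.992 0.128 0.013] jawang 7.37 open 14.3 F [-0.4  0.1 -0.3] q [-21.4   7.7  10.   91.7   0.6  61.3]
```

View pics/t15c.png

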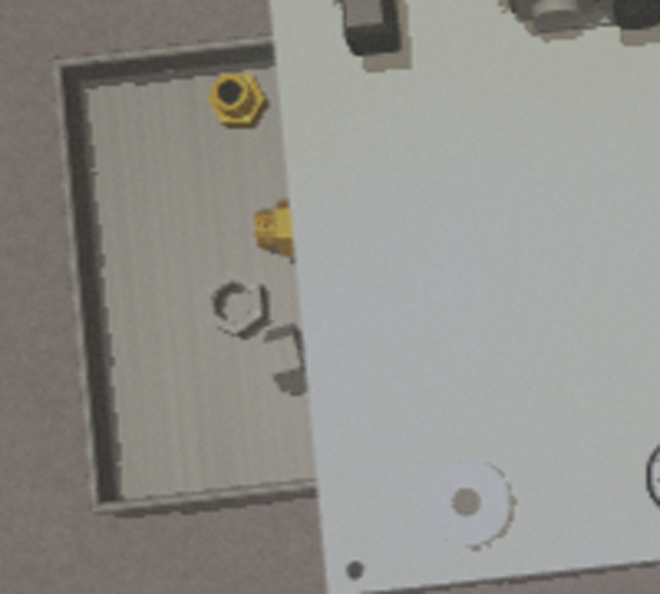

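View pics/cmp.png

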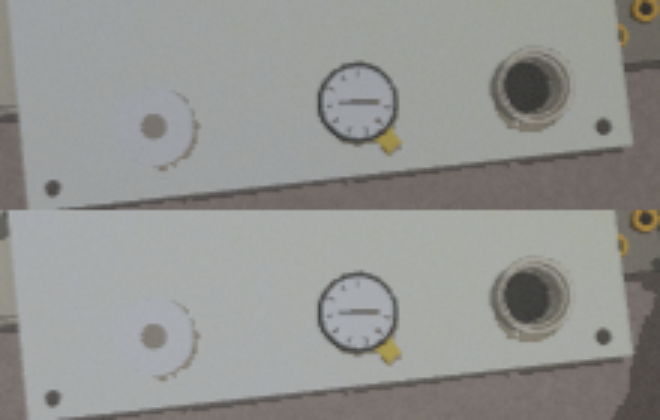

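```bash
python3 -c "
from h import *
st();print(ticket.job_done())"
```

```text
t 17.75 tcp [ 538.5 -206.4  221. ] plate [ -59.  -211.4] jaw [0.992 0.129 0.013] jawang 7.42 open 14.6 F [ 0.1  0.2 -0. ] q [-21.2   7.6   9.9  91.8   0.6  61.3]
the job is handed in; nothing more can be done
None
```

I swept both nuts and both bushes one at a time along the strip with nearly closed fingertips and over the +y end into the undivided tray. I handed the job in at about 17.8 s.

- **Leftovers:** the last scene and top pictures show all four inside the tray walls. One nut stands on its side next to the plate edge and did not move between pictures. It is partly hidden under the edge in the top view. I judged its height and position by eye rather than measuring them; both look within limits.
- **Things to leave:** the gauge, bowl and spool look unmoved between the first and last top pictures, and the red and blue nuts were not touched.
- **Contact:** the fingertips touched the plate once, with about 10 N at the wrist, and I raised them straight away. At hand-in the arm was clear of everything, with wrist force near 0.
- **Checks that disagreed:** when I triangulated the plate corners, the far two missed by 5 to 10 mm and one near corner came out about 7 mm low. The leftovers themselves agreed within about 1 mm, and every push met its target.

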